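# Shut the lens case and hold the lens barrel down in its V-block

### The job

First press the lid of the open lens case fully shut so that its catch snaps in and the spare lens inside stays clean. Then lift the lens barrel off its two-rod rest, without pushing over the spare objective that stands in its clear tube nearby, and lay it gently in the groove of the V-block with its end up against the end stop. Finish while holding it there, pressed firmly down onto both faces of the groove, so that a colleague can screw the clamp strap over it.

Things in the scene. Friction and masses are not known exactly. Their poses are not given: they have to be found in the camera images.
- case_lid (a joint): hinge of the lid of the grey lens case, rad: 0 = fully shut, grows as the lid opens (at most 1.4); it starts half open and its stiff hinge keeps it where it is left (about 0.1 N m of friction). A spring catch in the middle of the front edge stops the lid at about 0.07 (front edge some 8 mm open); from there it takes about 8 to 12 N downward near the front edge to snap it shut, after which the catch keeps it down.
- lid_hinge (a point): point on the lid's hinge line, middle of the case's width, 30 mm above the bench. Its frame is the case's: x points from the front of the case (where the catch is) to the hinge side, y along the hinge line, z up. The case is a fixed grey plastic box, 105 mm deep (x), 100 mm wide (y) and 54 mm high when shut: base 30 mm, lid 24 mm. The hinge is at its +x edge; in front, the lid has a thumb lip with the catch tongue that stands out 9 mm.
- lid_press (a point): point on the outside (top) face of the lid, middle of its width, 85 mm from the hinge line and 20 mm from the front edge; it moves with the lid. z of its frame is the outward normal of that face, -x points to the lid's free front edge. With the lid shut it is 54 mm above the bench.
- barrel_center (a point): centre of the loose lens barrel: bare aluminium cylinder, 44 mm in diameter at both ends (43 mm over the ribbed middle part, 40 mm long, where it is to be gripped), 70 mm long along the y axis of its frame, about 0.1 to 0.21 kg, the same from either end. It starts lying level with its centre 33 mm above the bench.
- lens_rest: fixed rest the barrel starts on: two black rubber rods along y between two grey cheeks, 52 x 88 mm, at most 16 mm high; origin on the bench under its middle. Beside the barrel the rods reach 15 mm high and 20 mm either side of the middle.
- vblock: fixed steel V-block on a 86 x 92 x 10 mm aluminium base plate, origin under its middle on the bench. Groove along its y axis, 64 mm long, 90 degrees, open upward; flat lands either side (from 18 to 32 mm off the middle) are 41 mm above the bench, which is 13 mm below the axis of a seated barrel. At the +y end a 46 mm wide, 9 mm thick end stop rises to 40 mm above the bench; its face is 32 mm from the middle.
- vee_left: the half of the V-block on its -x side with the sloping groove face that looks to +x and up; same origin and axes as the V-block.
- vee_right: the half of the V-block on its +x side with the sloping groove face that looks to -x and up; same origin and axes as the V-block.
- seat (a point): where the barrel's centre must come: on the axis of a barrel seated in the groove with its end against the stop, 54 mm above the bench and 3 mm from the block's middle towards -y. Axes as the V-block: y along the groove towards the end stop, z up.
- objective: bystander: spare objective standing in a clear tube with a black foot, 35 mm in diameter, 55 mm high, loose, origin under its middle.
Things that resemble listed ones, but are neither listed nor needed, are in the scene too. What is shaped like the part that bears barrel_center but green or red is not meant.

How it is judged:
By the outcome, as a careful person would: the job done as asked, in the order asked, and still so for the second after the job is handed in, while the arm keeps its last pose, push and grip.
It also fails if it takes over 58 s, if anything falls off the work surface, if the arm or the gripper's body presses on something with over 40 N, if the wrist force passes 120 N, or if a joint passes its speed limit or range.

### The arm

A 6-joint arm with a two-finger parallel gripper is mounted at the origin on a cart in front of the work surface, level with it; the furniture and walls round the work are solid. World frame = base frame: x ahead of the robot, y to its left, z up, the work surface at z = 0. Lengths are in m, angles in rad, forces in N, time in s.
With the tool pointing down it reaches from about 0.35 to 0.775 m from the base axis. Payload 5.5 kg.
Tool frame: the origin (TCP) lies on the centre line of the jaws, within the pads' length; the fingertips stand 11 mm ahead of it and the grasp point (between the pads) lies 8 mm behind it (env.nose_length is the distance from the TCP to the fingertips, in m); x points along the fingers, z is the direction in which the jaws open and shut, and the axes are right-handed (so a half turn about x gives the same grasp; the last joint's range is limited). The gripper opens to 85 mm and grips with 20 to 120 N. Pads are 22 mm wide; open, the fingers measure 114 mm over their backs; the gripper's body (76 mm by 85 mm) begins 54 mm behind the grasp point. The pads swing forward as they close: fully open they stand 13 mm farther back than shut.
Start: joints at [-1.287, 0.313, 0.046, 1.304, 0, 1.431], TCP at [0.236, -0.524, 0.242] pointing down, gripper open.
Joint ranges: [-2.76, 2.76], [-0.86, 1.69], [-1.03, 1.26], [-2.2, 2.34], [-1.47, 1.5], [-3.14, 3.14]. Speed limits (rad/s): [2.57, 2.57, 3.14, 3.14, 3.14, 3.14].

### API

Orientations are given as a unit quaternion [w, x, y, z].
In Python, from workcell import env gives the robot as it stands. The module is installed in compiled form; this text tells all that it offers.
- The arm moves only by the tool step_arm, never from a script. Its argument "moves" is a list that holds one entry, the list of rows, each a list of 7 numbers: the turn, a rotation vector about the tool's x, y, z in rad, then the shift along the tool's x, y, z in m, then the opening, from 0 (shut) to 1 (fully open). In form: [[[rx, ry, rz, tx, ty, tz, grip], ...]]. A call has 1 to 12 rows; each row is the pose to reach, as a shift and turn from the pose measured when the call began, along the tool's axes at that moment; what a row does not reach only later rows make up. A row lasts 1/10 s, in which the tool goes at most 50 mm and 8.59 degrees, less where a joint would pass 70% of its speed; a pose out of reach is approached as far as the arm can. A call with a gripper value outside its range is refused whole. The fingers move at their own pace and stop on an object; "force" is the grip in N (left out, the last holds). Time passes only in rows, so rows that repeat a pose let the fingers close. It gives the time, the measured TCP pose, the force and the opening at its end, in the units of the state.
- env.get_state(): the state, without advancing time (a new reading comes with each control period).
- env.read_camera(name): name is "side" or "top" or "wrist"; returns (picture, depth): 420x560x3 uint8, red, green, blue; 420x560 float32, m along the optical axis (not along the pixel's ray), 0 where there is no reading.
- env.get_calibration(name): a dict with "mtx" (3x3 intrinsics, pixels), "camera_from_world" (4x4, takes a point from world to camera coordinates); the wrist camera has in their place "T_tool_cam" (4x4, takes a point from camera to tool coordinates, whose origin is the TCP and whose axes are the tool frame's). Camera axes: x right, y down, z forward; pixel columns grow to the right and rows downward; lengths in m; the calibration is good to about 2 mm. A picture is of the moment at which its call begins: read the wrist's pose just before it. get_calibration takes no time and is no camera call.
- env.hand_in(): hands the job in, once; it reports no verdict.
Trained networks look in the newest picture that a camera, given by its name, has taken for a name from the list of things; names that differ only in an ending like _2 or _b are one class to them, and where a whole thing is asked for, a point or a joint stands for the part that bears it (a point fixed in the world has none). Each returns a list of dicts, best first, with "confidence" (0 to 1); they miss things now and then, are a little off and sometimes report something else, mostly with a low value. They report only what shows in the picture. A call takes as long as a camera call. They do not tell look-alikes from the thing itself.
- env.boxes_of(camera, thing): "uv" ([column, row] in pixels, amid what is visible of it).
- env.silhouettes(camera, thing): "mask" (420x560 bool, what is visible of it) and "uv" ([column, row] in pixels, amid what is visible of it).
The state is a dict: "clock": time; "joint_pos": joint angles; "qvel": joint speeds; "tau": joint torques, N m; "tcp_pos": TCP position; "orientation": TCP orientation; "wrist_force": force on the tool from outside, world axes, zero at the start; "ft_torque": the same for the moment, N m; "finger_gap": finger opening in m.
Only numpy, scipy, OpenCV 4.12 (cv2) and the standard library are available. Lean on these libraries where they do the work, as an engineer would, in place of code of your own. Each camera call takes 0.05 s, during which the arm holds its last target.

## Working session

There is one attempt and no reset: what is moved stays moved. The work goes in short steps, Python scripts to look and compute and a tool call to move; the robot and the scene stay as the last step left them, time stands still between calls to the robot, and variables do not carry over. Pictures are saved under pics/ and viewed, and the job is handed in when it is done.

Besides the shell and the picture viewer there is one more tool, called after "Emit:" by a JSON object that holds its "name" and its "arguments". step_arm: Moves the arm, as the interface text tells. Its arguments: {"type":"object","properties":{"moves":{"type":"array","items":{"type":"array","items":{"type":"array","items":{"type":"number"}}}},"force":{"type":"number"}},"required":["moves"]}

```bash
mkdir -p pics
cat > h.py <<'E'
import numpy as np, cv2
from workcell import env
from scipy.spatial.transform import Rotation as R
def save(n,p): cv2.imwrite('pics/'+n,cv2.cvtColor(p,cv2.COLOR_RGB2BGR))
def toolT(s=None):
    s=s or env.get_state(); T=np.eye(4); q=s['orientation']
    T[:3,:3]=R.from_quat([q[1],q[2],q[3],q[0]]).as_matrix(); T[:3,3]=s['tcp_pos']; return T
def c2w(name):
    c=env.get_calibration(name)
    if name=='wrist': return np.array(c['mtx']), toolT()@np.array(c['T_tool_cam'])
    return np.array(c['mtx']), np.linalg.inv(np.array(c['camera_from_world']))
def cloud(name,d,M=None):
    K,T=M or c2w(name)
    v,u=np.mgrid[:420,:560]
    P=np.stack([(u-K[0,2])/K[0,0]*d,(v-K[1,2])/K[1,1]*d,d],-1)
    W=P@T[:3,:3].T+T[:3,3]; W[d==0]=np.nan; return W
E
python3 - <<'E'
from h import *
s=env.get_state(); print(s); print(toolT().round(3))
for n in ['top','side','wrist']:
    M=c2w(n); p,d=env.read_camera(n); save(n+'0.png',p); np.savez('pics/'+n+'0.npz',p=p,d=d,K=M[0],T=M[1]); print(n,M[1].round(3).tolist(), d.min(),d.max())
    for t in ['case_lid','barrel_center','lens_rest','vblock','objective']:
        r=env.boxes_of(n,t)
        W=cloud(n,d,M)
        print(n,t,[(np.round(x['uv']).tolist(),round(x['confidence'],2),W[int(x['uv'][1]),int(x['uv'][0])].round(3).tolist()) for x in r])
print(env.get_state()['clock'])
E
```

```text
{'clock': 0.0, 'joint_pos': array([-1.28660677e+00,  3.14011149e-01,  4.49675396e-02,  1.30362022e+00,
       -1.94755879e-05,  1.43118124e+00]), 'qvel': array([ 3.10837051e-04,  6.50933561e-04, -8.64548676e-04, -1.23426319e-03,
        1.74176376e-05,  4.74811247e-04]), 'tau': array([-1.28305011e-03, -4.80622315e+01,  2.98537624e+01,  1.94636313e-02,
       -6.16889452e-05,  6.14057285e-06]), 'tcp_pos': array([ 0.23629298, -0.52364975,  0.24139808]), 'orientation': array([ 0.59347218,  0.38408282,  0.59447994, -0.38322937]), 'wrist_force': array([-0.58939298,  0.29411958,  0.38186557]), 'ft_torque': array([0.00857911, 0.0110231 , 0.02651598]), 'finger_gap': 0.08542047824995988}
[[-0.001  0.912  0.411  0.236]
 [ 0.002  0.411 -0.912 -0.524]
 [-1.     0.    -0.002  0.241]
 [ 0.     0.     0.     1.   ]]
top [[0.016, -0.99, 0.137, 0.357], [-1.0, -0.019, -0.021, -0.159], [0.024, -0.137, -0.99, 1.193], [0.0, 0.0, 0.0, 1.0]] 0.0 2.0080829
top case_lid [([164.0, 200.0], 0.56, [0.528, 0.168, 0.088])]
top barrel_center [([335.0, 186.0], 0.9, [0.588, -0.339, 0.045]), ([410.0, 251.0], 0.88, [0.
[... 338 characters left out ...]
0.519, 0.173, 0.09])]
side barrel_center [([120.0, 239.0], 0.89, [0.421, -0.575, 0.034]), ([289.0, 246.0], 0.84, [0.627, -0.226, 0.05]), ([236.0, 257.0], 0.62, [0.6, -0.349, 0.041])]
side lens_rest [([272.0, 253.0], 0.47, [0.602, -0.258, 0.016])]
side vblock [([218.0, 230.0], 0.91, [0.497, -0.356, 0.038])]
side objective [([222.0, 230.0], 0.64, [0.496, -0.343, 0.034]), ([192.0, 271.0], 0.6, [0.599, -0.449, 0.043])]
wrist [[0.412, -0.86, -0.3, 0.314], [-0.911, -0.389, -0.135, -0.488], [-0.001, 0.329, -0.944, 0.373], [0.0, 0.0, 0.0, 1.0]] 0.0 1.5985588
wrist case_lid []
wrist barrel_center [([388.0, 55.0], 0.68, [0.393, -0.563, 0.042])]
wrist lens_rest []
wrist vblock []
wrist objective []
0.9
```

View pics/top0.png

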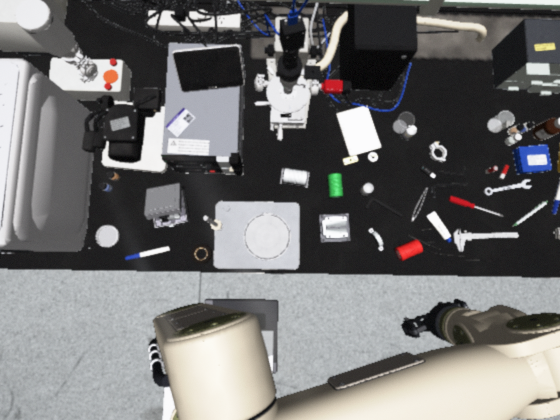

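View pics/side0.png

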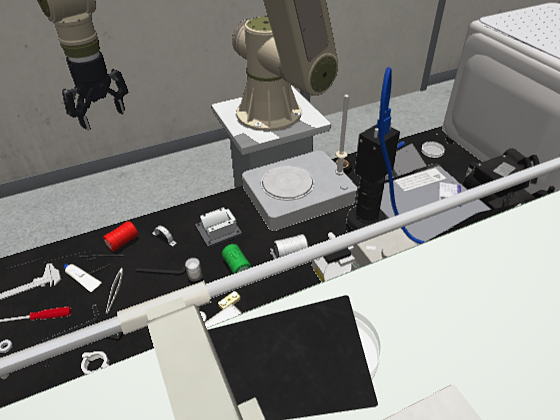

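Run:
```python
from h import *
z=np.load('pics/top0.npz');p=z['p']
a=cv2.resize(p[140:280,260:400],(780,780)[:2],interpolation=cv2.INTER_CUBIC)[:,:]
b=cv2.resize(p[170:250,125:225],(800,640),interpolation=cv2.INTER_CUBIC)[:590]
save('cropA.png',cv2.resize(a,(590,590)));save('cropB.png',b)
z=np.load('pics/side0.npz');p=z['p']
save('cropC.png',cv2.resize(p[195:285,160:320],(800,450),interpolation=cv2.INTER_CUBIC))
```

```text
(no output)
```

View pics/cropA.png

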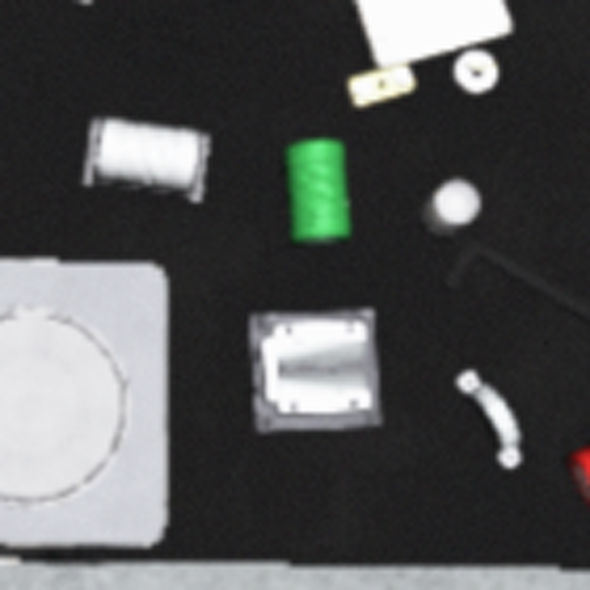

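View pics/cropB.png

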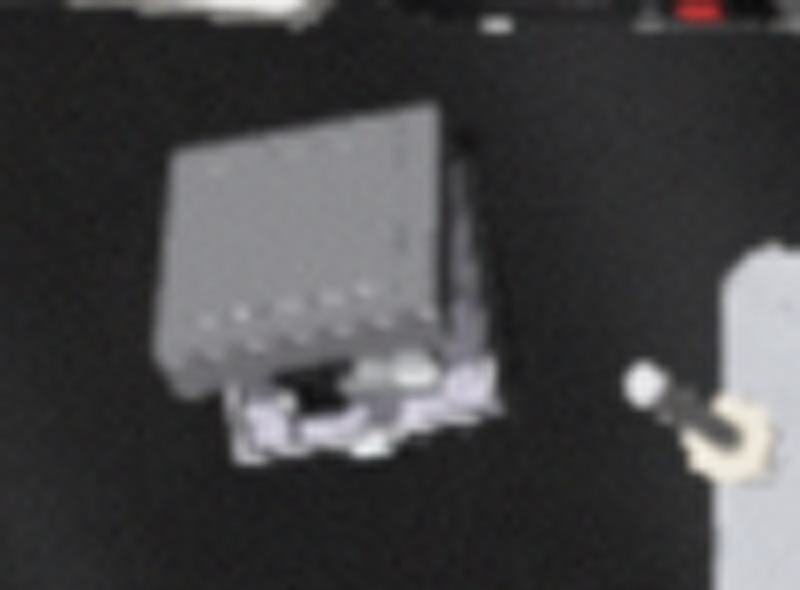

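View pics/cropC.png

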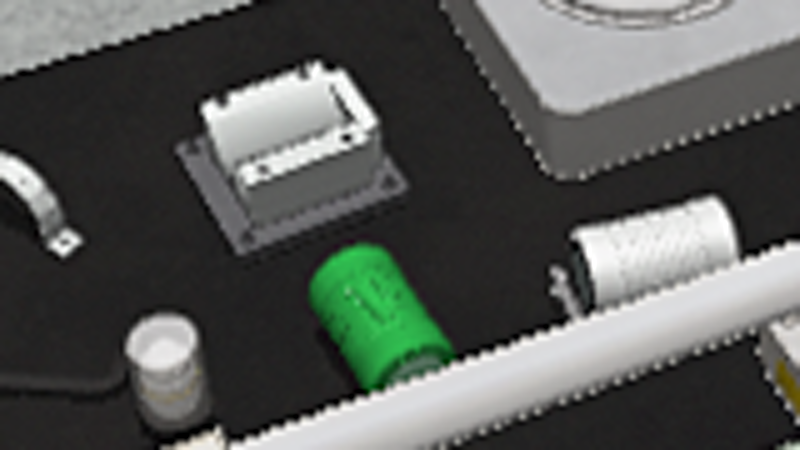

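Run:
```python
from h import *
out={}
for n in ['top','side']:
    z=np.load(f'pics/{n}0.npz'); W=cloud(n,z['d'],(z['K'],z['T'])); out[n]=W
    for nm,(x0,x1,y0,y1,z0,z1) in dict(case=(.38,.66,.05,.28,.008,.2),vb=(.41,.54,-.40,-.27,.006,.1),rest=(.56,.68,-.31,-.16,.006,.08),obj=(.55,.63,-.47,-.40,.008,.09),green=(.53,.66,-.39,-.30,.01,.08)).items():
        m=(W[...,0]>x0)&(W[...,0]<x1)&(W[...,1]>y0)&(W[...,1]<y1)&(W[...,2]>z0)&(W[...,2]<z1)
        P=W[m]; print(n,nm,len(P), P.min(0).round(3),P.max(0).round(3),np.median(P,0).round(3)) if len(P) else print(n,nm,0)
    m=(W[...,0]>.3)&(W[...,0]<.9)&(abs(W[...,1]+.15)<.55)&(W[...,2]>-.01)&(W[...,2]<.6)
    # height map
    H=np.zeros((36,60)); 
    for p in W[m]:
        i=int((p[0]-.3)/.6*36); j=int((p[1]+.7)/1.1*60); H[i,j]=max(H[i,j],p[2])
    print('rows x .3->.9, cols y -.7->.4, cm')
    for r in H: print(''.join('%2d'%int(round(h*100)) if h>.008 else ' .' for h in r))
    m=(np.abs(W[...,2])<.01)&(W[...,0]>.35)&(W[...,0]<.7); print('bench z',np.median(W[...,2][m]))
```

```text
top case 3048 [0.38  0.05  0.008] [0.66  0.28  0.171] [0.559 0.152 0.08 ]
top vb 808 [ 0.417 -0.398  0.006] [ 0.535 -0.279  0.049] [ 0.461 -0.34   0.03 ]
top rest 417 [ 0.588 -0.271  0.006] [ 0.668 -0.17   0.06 ] [ 0.612 -0.215  0.049]
top obj 136 [ 0.552 -0.468  0.008] [ 0.599 -0.423  0.058] [ 0.579 -0.437  0.052]
top green 325 [ 0.557 -0.366  0.017] [ 0.629 -0.319  0.048] [ 0.59  -0.339  0.04 ]
rows x .3->.9, cols y -.7->.4, cm
 . . . . . . . . . . . . . . . . . . . . . . . . . . . . . . . . . . . . . . . . . . . . . . . . . . . . . . . . . . . .
 . . . . . . . . . . . . . . . . . . . . . . . . . . . 4 5 . 6 6 . . . . . . . . . . . . 1 . . . . . . . . . . . . . . .
 . . . . . . . . . . . . . . . . . . . . . . . . . 6 6 6 6 6 6 6 6 6 6 6 6 6 6 6 . 2 2 . . . . . . . . . . . . . . . . .
 . . . . . . . . 3 . . . . . . . . . . . . . . . . 6 6 6 6 7 7 7 6 6 6 6 6 6 6 6 2 2 2 2 . . . . . . 1 2 2 2 2 . . 1 . .
 . . . . . . 4 4 4 . . . . . . . . . . . . . . . . 6 6 6 7 7 7 7 7 6 6 6 6 6 6 6 2 . 2 2 . . . 2 2 2 2 2 2 1 . . . . . .
 . . . . . 5 5 5 5 4 . . . . . . . . . . . . . . . 6 6 7 7 7 
[... 7848 characters left out ...]
16 . . . . . .1617171717161616171617161516171615 .1313121415 . .
 . . . . . . . . . . . . . . . . . . . . . . . .1521474747 . . . . . .16161618181819191919 . . . . . .15 . . . . . . . .
 . . . . . . . . . . . . . . . . . . . . . . .26 .2247555447 . . . . . .191920202021212121 . . . . . . . . . . . . . . .
 . . . . . . . . . . . . . . . . . . . . . . .26262657574747 . . . . . . .2021222222232323 . . . . . . . . . . . . . . .
 . . . . . . . . . . . . . . . . . . . . . . . . .3057463030 . . . . . . . . .232424252525 . . . . . . . . . . . . . . .
 . . . . . . . . . . . . . . . . . . . . . . . . .3147464031 . . . . . . . . . . .25262626 . . . . . . . . . . . . . . .
bench z -0.0005340794052203224
```

```bash
cat > fit.py <<'E'
from h import *
from scipy.optimize import least_squares
def lid(P):
    Q=P
    for _ in range(8):
        c=np.median(Q,0); U=np.linalg.svd(Q-Q.mean(0))[2]; n=U[2]*np.sign(U[2,2]); c=Q.mean(0)
        r=(P-c)@n; Q=P[abs(r)<.004]
    n_h=np.array([n[0],n[1],0]); ang=np.arctan2(np.linalg.norm(n_h),n[2])
    # lid tilts back: outward normal leans towards... closed n=z; opened, normal leans to +x(hinge)? front rises => normal tilts toward +x
    ex=n_h/np.linalg.norm(n_h); ey=np.cross([0,0,1],ex)
    yc=(np.percentile(Q@ey,1)+np.percentile(Q@ey,99))/2
    # hinge: point h with n.(c-h)=.024, z=.03
    h0=ex*0+ey*yc; k=(n@c-.024-n[2]*.03-n@h0)/(n@ex)
    h=h0+ex*k; h[2]=.03
    t=np.array(ex*np.cos(ang)); t[2]=-np.sin(ang)
    press=h-.085*t+.024*n
    s=-(Q-h)@t
    return dict(ang=ang,yaw=np.arctan2(ex[1],ex[0]),hinge=h,press=press,n=len(Q),w=np.ptp(np.percentile(Q@ey,[1,99])),srange=np.percentile(s,[1,99]),ex=ex)
def cyl(P,z0=.033,r=.022,th0=np.pi/2):
    def f(q):
        d=np.array([np.cos(q[2]),np.sin(q[2])]); e=np.array([-d[1],d[0]])
        a=(P[:,:2]-q[:2])@e
        return np.hypot(a,P[:,2]-z0-q[3])-r
    s=least_squares(f,[*P[:,:2].mean(0),th0,0],loss='soft_l1',f_scale=.001)
    q=s.x; d=np.array([np.cos(q[2]),np.sin(q[2])]); a=(P[:,:2]-q[:2])@d
    lo,hi=np.percentile(a,[1,99]); return q[:2]+d*(lo+hi)/2,q[2],hi-lo,q[3],np.abs(s.fun).mean()
E
python3 - <<'E'
from fit import *
np.set_printoptions(precision=4,suppress=True)
for n in ['top','side']:
    z=np.load(f'pics/{n}0.npz'); W=cloud(n,z['d'],(z['K'],z['T']))
    def sel(x0,x1,y0,y1,z0,z1): return W[(W[...,0]>x0)&(W[...,0]<x1)&(W[...,1]>y0)&(W[...,1]<y1)&(W[...,2]>z0)&(W[...,2]<z1)]
    print(n); print(lid(sel(.46,.6,.09,.25,.055,.125)))
    P=sel(.57,.68,-.28,-.16,.036,.07); print('barrel',len(P),cyl(P))
    for zz in [(.006,.016),(.036,.047),(.006,.06)]:
        P=sel(.40,.54,-.42,-.26,*zz).astype(np.float32)
        r=cv2.minAreaRect(P[:,:2].copy()*1000); print('vb',zz,r)
    P=sel(.54,.63,-.48,-.41,.048,.07);print('obj top',np.median(P,0),P.min(0),P.max(0))
E
```

```text
top
{'ang': np.float64(0.5885323581572317), 'yaw': np.float64(0.21235897898633016), 'hinge': array([0.566 , 0.1812, 0.03  ]), 'press': array([0.5099, 0.1691, 0.0971]), 'n': 824, 'w': np.float64(0.09811000835265822), 'srange': array([0.0121, 0.109 ]), 'ex': array([0.9775, 0.2108, 0.    ])}
barrel 302 (array([ 0.6179, -0.2158]), np.float64(1.4487999039079271), np.float64(0.06928555753594379), np.float64(-0.0004674221493410738), np.float64(0.001506681966712192))
vb (0.006, 0.016) ((476.1756591796875, -337.0556945800781), (114.7857894897461, 117.56971740722656), 4.154829025268555)
vb (0.036, 0.047) ((462.3296813964844, -338.9495849609375), (61.508541107177734, 73.96407318115234), 1.139379858970642)
vb (0.006, 0.06) ((476.1756591796875, -337.0556945800781), (114.7857894897461, 117.56971740722656), 4.154829025268555)
obj top [ 0.5824 -0.439   0.0537] [ 0.5672 -0.4544  0.0484] [ 0.5987 -0.4263  0.058 ]
side
{'ang': np.float64(0.5905575557538227), 'yaw': np.float64(0.22913269323027496), 'hinge': array([0.5652, 0.1783, 0.03  ]), 'press': array([0.5094, 0.1653, 0.0973]), 'n': 615, 'w': np.float64(0.10001305240823087), 'srange': array([0.0379, 0.1041]), 'ex': array([0.9739, 0.2271, 0.    ])}
barrel 460 (array([ 0.6187, -0.2203]), np.float64(1.4563093056089138), np.float64(0.06890006528088047), np.float64(-0.0012198921511907173), np.float64(0.0015292752332513608))
vb (0.006, 0.016) ((464.6107177734375, -347.3592834472656), (91.49453735351562, 92.037353515625), 4.030818939208984)
vb (0.036, 0.047) ((464.32965087890625, -342.22991943359375), (67.75881958007812, 73.1516342163086), 3.2455201148986816)
vb (0.006, 0.06) ((464.6107177734375, -347.3592834472656), (91.49453735351562, 92.037353515625), 4.030818939208984)
obj top [ 0.5885 -0.4441  0.0535] [ 0.57   -0.4592  0.048 ] [ 0.6025 -0.429   0.0572]
```

Emit:
{"name": "step_arm", "arguments": {"moves": [[[-0.14,0,0,-0.05,0,0,0],[-0.28,0,0,-0.1,0,0,0],[-0.42,0,0,-0.15,0,0,0],[-0.56,0,0,-0.15,0.029,-0.028,0],[-0.7,0,0,-0.15,0.058,-0.056,0],[-0.84,0,0,-0.15,0.087,-0.084,0],[-0.98,0,0,-0.15,0.115,-0.112,0],[-1.12,0,0,-0.15,0.144,-0.139,0],[-1.26,0,0,-0.15,0.173,-0.167,0],[-1.4,0,0,-0.15,0.202,-0.195,0],[-1.54,0,0,-0.15,0.23,-0.223,0],[-1.68,0,0,-0.15,0.26,-0.25,0]]]}}

```text
clock: 2.1
tcp_pos: [0.3708, -0.1878, 0.3926]
orientation: [0.682, -0.188, 0.681, 0.188]
wrist_force: [0.7, -1.0, 0.2]
finger_gap: 0.0001
```

```bash
cat > to.py <<'E'
# usage: to.py x y z yaw_of_toolz  -> shift/turn in tool axes
import sys; from h import *
s=env.get_state(); T=toolT(s); x,y,z,a=map(float,sys.argv[1:5])
Rg=np.array([[0,-np.sin(a),np.cos(a)],[0,np.cos(a),np.sin(a)],[-1,0,0]]); 
Rg[:,1]=np.cross(Rg[:,2],Rg[:,0])
rv=R.from_matrix(T[:3,:3].T@Rg).as_rotvec(); sh=T[:3,:3].T@(np.array([x,y,z])-T[:3,3])
print('turn',rv.round(3),'shift',sh.round(4)); print('tcp',T[:3,3].round(4),'yaw',np.arctan2(T[1,2],T[0,2]).round(3),'j',s['joint_pos'].round(2),'F',np.round(s['wrist_force'],1),'gap',round(s['finger_gap'],4),'t',s['clock'], env.nose_length)
E
python3 to.py 0.51 0.167 0.38 1.79
```

```text
turn [-1.252e+00 -0.000e+00  1.000e-03] shift [0.0125 0.2332 0.3014]
tcp [ 0.3708 -0.1878  0.3926] yaw 0.538 j [-0.66  0.    0.04  1.61 -0.    0.37] F [ 0.7 -1.   0.2] gap 0.0001 t 2.1 0.011
```

Emit:
{"name": "step_arm", "arguments": {"moves": [[[-0.12,0,0,0,0.023,0.03,0],[-0.24,0,0,0,0.047,0.06,0],[-0.36,0,0,0,0.07,0.09,0],[-0.48,0,0,0,0.093,0.12,0],[-0.6,0,0,0,0.117,0.15,0],[-0.72,0,0,0,0.14,0.18,0],[-0.84,0,0,0,0.163,0.21,0],[-0.96,0,0,0,0.187,0.24,0],[-1.08,0,0,0.01,0.21,0.27,0],[-1.25,0,0,0.04,0.233,0.301,0],[-1.25,0,0,0.08,0.233,0.301,0],[-1.25,0,0,0.12,0.233,0.301,0]]]}}

```text
clock: 3.3
tcp_pos: [0.5103, 0.1679, 0.2711]
orientation: [-0.442, 0.553, -0.442, -0.551]
wrist_force: [0.7, -0.8, 0.2]
finger_gap: -0.0
```

```bash
python3 to.py 0.51 0.167 0.12 1.79
python3 - <<'E'
from fit import *
p,d=env.read_camera('wrist');save('w1.png',p);W=cloud('wrist',d)
m=(W[...,0]>.44)&(W[...,0]<.6)&(W[...,1]>.09)&(W[...,1]<.25)&(W[...,2]>.045)&(W[...,2]<.125)
print(lid(W[m]))
E
```

```text
turn [ 0.001 -0.001  0.002] shift [ 0.1511  0.0007 -0.0007]
tcp [0.5103 0.1679 0.2711] yaw 1.791 j [ 0.17  0.23  0.01  1.34 -0.   -0.05] F [ 0.7 -0.8  0.2] gap -0.0 t 3.3 0.011
{'ang': np.float64(0.6033893777027692), 'yaw': np.float64(0.20833728528861156), 'hinge': array([0.54291151, 0.17635653, 0.03      ]), 'press': array([0.48775851, 0.16469692, 0.09799412]), 'n': 5839, 'w': np.float64(0.097992614777534), 'srange': array([-0.00570734,  0.08922904]), 'ex': array([0.97837617, 0.20683343, 0.        ])}
```

View pics/w1.png

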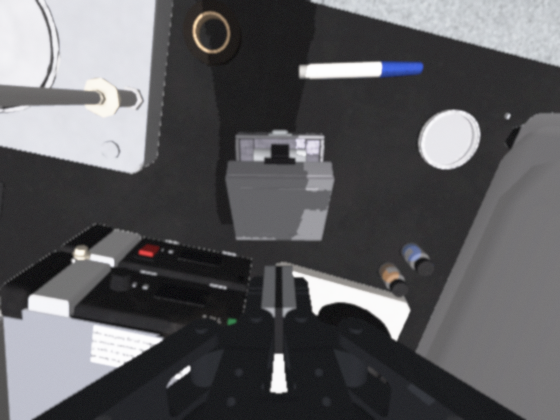

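Run:
```python
from fit import *
np.set_printoptions(precision=4,suppress=True)
M=c2w('wrist');p,d=env.read_camera('wrist');W=cloud('wrist',d,M)
print(M[1], toolT())
for u,v in [(440,140),(280,200),(240,235),(325,235),(232,170),(330,170),(280,135),(212,33),(300,72),(100,100)]: print(u,v,W[v,u],d[v,u])
def st(W):
    m=(W[...,0]>.44)&(W[...,0]<.62)&(W[...,1]>.09)&(W[...,1]<.25)&(W[...,2]>.045)&(W[...,2]<.125)
    return lid(W[m])
print(st(W))
M2=c2w('top');p2,d2=env.read_camera('top');W2=cloud('top',d2,M2)
save('t1.png',p2)
z=np.load('pics/top0.npz');W2=cloud('top',z['d'],(z['K'],z['T']));
for u,v in [(107,236),(165,195),(145,190),(182,187)]: print(u,v,W2[v,u])
```

```text
[[-0.218   0.9261  0.3079  0.4245]
 [ 0.9759  0.2068  0.0691  0.1493]
 [ 0.0003  0.3155 -0.9489  0.395 ]
 [ 0.      0.      0.      1.    ]] [[-0.0119 -0.9762 -0.2166  0.5056]
 [-0.0028 -0.2166  0.9763  0.1663]
 [-0.9999  0.0122 -0.0001  0.2662]
 [ 0.      0.      0.      1.    ]]
440 140 [0.4191 0.3388 0.0132] 0.3736584
280 200 [0.5052 0.1691 0.1003] 0.30582702
240 235 [0.5628 0.1375 0.0657] 0.35417914
325 235 [ 0.5669  0.2441 -0.0018] 0.42691538
232 170 [0.4891 0.1191 0.0905] 0.3067548
330 170 [ 0.4823  0.2274 -0.0008] 0.3987306
280 135 [ 0.4549  0.1583 -0.0012] 0.38587248
212 33 [ 0.3658  0.0627 -0.0018] 0.35244188
300 72 [ 0.3829  0.165  -0.0007] 0.36372143
100 100 [0.45   0.0113 0.1237] 0.25572652
{'ang': np.float64(0.5923945400359397), 'yaw': np.float64(0.21044706745920186), 'hinge': array([0.5637, 0.1811, 0.03  ]), 'press': array([0.5078, 0.1691, 0.0974]), 'n': 6280, 'w': np.float64(0.09797670528808315), 'srange': array([0.0013, 0.1049]), 'ex': array([0.9779, 0.2089, 0.    ])}
107 236 [0.4241 0.3544 0.0169]
165 195 [0.5449 0.1698 0.073 ]
145 190 [ 0.572   0.2551 -0.0012]
182 187 [ 0.5842  0.1398 -0.0018]
```

```bash
python3 to.py 0.508 0.169 0.12 1.783
```

```text
turn [ 0.006 -0.    -0.006] shift [ 0.1501 -0.0019  0.0026]
tcp [0.5076 0.1663 0.2701] yaw 1.789 j [ 0.17  0.23  0.01  1.35 -0.   -0.05] F [ 0.4 -0.   0.9] gap 0.0002 t 3.45 0.011
```

Emit:
{"name": "step_arm", "arguments": {"moves": [[[0.006,0,-0.006,0.03,-0.002,0.002,0],[0.006,0,-0.006,0.06,-0.002,0.002,0],[0.006,0,-0.006,0.09,-0.002,0.002,0],[0.006,0,-0.006,0.12,-0.002,0.002,0],[0.006,0,-0.006,0.15,-0.002,0.002,0],[0.006,0,-0.006,0.15,-0.002,0.002,0],[0.006,0,-0.006,0.15,-0.002,0.002,0]]]}}

```text
clock: 4.15
tcp_pos: [0.5101, 0.1685, 0.1227]
orientation: [-0.445, 0.551, -0.444, -0.549]
wrist_force: [0.2, 0.0, 0.4]
finger_gap: 0.0004
```

```bash
python3 to.py 0.482 0.163 0.062 1.783
```

```text
turn [-0.001 -0.001  0.003] shift [0.0606 0.0288 0.0006]
tcp [0.5101 0.1685 0.1227] yaw 1.782 j [ 0.17  0.31 -0.27  0.99 -0.   -0.04] F [0.2 0.  0.4] gap 0.0004 t 4.15 0.011
```

Emit:
{"name": "step_arm", "arguments": {"moves": [[[0,0,0,0.012,0.002,0,0],[0,0,0,0.016,0.004,0,0],[0,0,0,0.021,0.008,0,0],[0,0,0,0.026,0.012,0,0],[0,0,0,0.031,0.016,0,0],[0,0,0,0.036,0.019,0,0],[0,0,0,0.041,0.022,0,0],[0,0,0,0.046,0.024,0,0],[0,0,0,0.051,0.026,0,0],[0,0,0,0.054,0.027,0,0],[0,0,0,0.054,0.027,0,0]]]}}

```text
clock: 5.25
tcp_pos: [0.4833, 0.1627, 0.0681]
orientation: [-0.445, 0.55, -0.444, -0.549]
wrist_force: [-0.0, -0.0, 0.7]
finger_gap: -0.0002
```

```bash
python3 to.py 0.482 0.163 0.062 1.783
```

```text
turn [-0.001 -0.     0.002] shift [0.0061 0.0013 0.0005]
tcp [0.4833 0.1627 0.0681] yaw 1.782 j [ 0.17  0.31 -0.41  0.85 -0.   -0.04] F [-0.  -0.   0.7] gap -0.0002 t 5.25 0.011
```

Emit:
{"name": "step_arm", "arguments": {"moves": [[[0,0,0,0.002,0.001,0,0],[0,0,0,0.003,0.001,0,0],[0,0,0,0.004,0.001,0,0],[0,0,0,0.004,0.001,0,0]]]}}

```text
clock: 5.65
tcp_pos: [0.4825, 0.1626, 0.0655]
orientation: [-0.445, 0.551, -0.444, -0.549]
wrist_force: [-4.7, -1.5, 13.6]
finger_gap: -0.0004
```

Run:
```python
from fit import *
s=env.get_state();print(s['tcp_pos'],s['wrist_force'])
p,d=env.read_camera('wrist');save('w2.png',p)
```

```text
[0.48252626 0.16255349 0.06551951] [-4.70032895 -1.46266436 13.57063609]
```

View pics/w2.png

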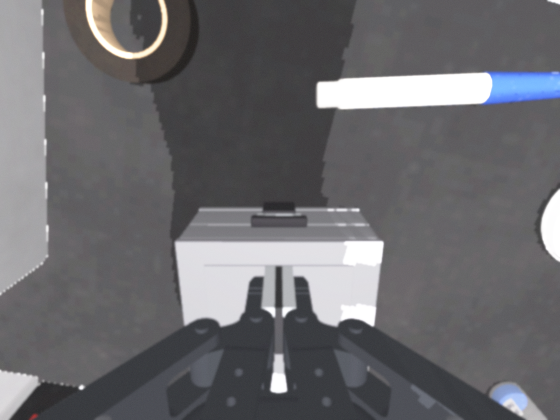

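Emit:
{"name": "step_arm", "arguments": {"moves": [[[0,0,0,0.003,0,0,0],[0,0,0,0.005,0,0,0],[0,0,0,0.005,0,0,0]]]}}

```text
clock: 6.0
tcp_pos: [0.4825, 0.1625, 0.0649]
orientation: [-0.445, 0.551, -0.443, -0.549]
wrist_force: [-12.7, -2.2, 39.2]
finger_gap: 0.0003
```

Emit:
{"name": "step_arm", "arguments": {"moves": [[[0,0,0,-0.03,0,0,0],[0,0,0,-0.07,0,0,0],[0,0,0,-0.12,0,0,0],[0,0,0,-0.17,0,0,0],[0,0,0,-0.22,0,0,0],[0,0,0,-0.25,0,0,0],[0,0,0,-0.25,0,0,0],[0,0,0,-0.25,0,0,0],[0,0,0,-0.25,0,0,0]]]}}

```text
clock: 6.9
tcp_pos: [0.4806, 0.1625, 0.3132]
orientation: [-0.445, 0.551, -0.444, -0.549]
wrist_force: [-0.2, 0.3, -1.0]
finger_gap: 0.0
```

```bash
python3 - <<'E'
from fit import *
np.set_printoptions(precision=4,suppress=True)
M=c2w('wrist');p,d=env.read_camera('wrist');save('w3.png',p);W=cloud('wrist',d,M)
m=(W[...,0]>.44)&(W[...,0]<.6)&(W[...,1]>.09)&(W[...,1]<.25)&(W[...,2]>.045)&(W[...,2]<.125)
P=W[m];print(len(P),P.min(0),P.max(0)); A=np.c_[P[:,:2],np.ones(len(P))]; q=np.linalg.lstsq(A,P[:,2],rcond=None)[0]; print(q, q[:2]@[.978,.21])
m=(abs(W[...,2])<.01);print(np.median(W[...,2][m]), np.median(P[:,2]))
E
python3 to.py 0.48 0.16 0.37 -0.12
```

```text
6436 [0.4507 0.1105 0.0469] [0.5722 0.2289 0.0567]
[0.0023 0.0013 0.0521] 0.0025513928418490765
-0.001446749497547084 0.0535973348729443
turn [1.902e+00 1.000e-03 2.000e-03] shift [-0.057   0.0009 -0.0024]
tcp [0.4805 0.1624 0.313 ] yaw 1.782 j [ 0.17  0.17  0.03  1.43 -0.   -0.04] F [-0.4 -0.7  0.5] gap -0.0002 t 6.95 0.011
```

View pics/w3.png

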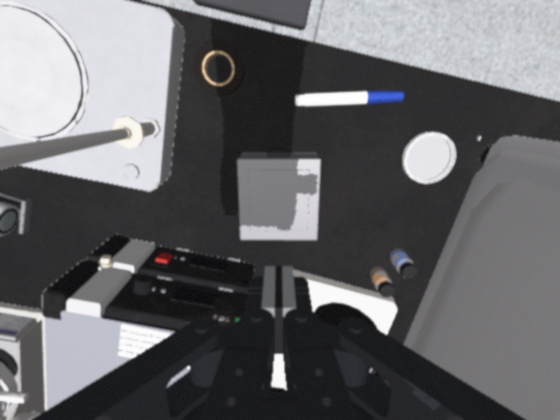

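Emit:
{"name": "step_arm", "arguments": {"moves": [[[0.14,0,0,-0.04,0,0,0],[0.28,0,0,-0.075,0,0,0],[0.42,0,0,-0.075,-0.003,-0.03,0],[0.56,0,0,-0.075,-0.006,-0.07,0],[0.7,0,0,-0.075,-0.01,-0.11,0],[0.84,0,0,-0.075,-0.014,-0.15,0],[0.98,0,0,-0.075,-0.018,-0.19,0],[1.12,0,0,-0.075,-0.022,-0.23,0],[1.26,0,0,-0.075,-0.026,-0.27,0],[1.4,0,0,-0.075,-0.03,-0.31,0],[1.54,0,0,-0.075,-0.034,-0.355,1],[1.68,0,0,-0.075,-0.038,-0.397,1]]]}}

```text
clock: 8.15
tcp_pos: [0.6009, -0.2194, 0.3865]
orientation: [0.706, -0.034, 0.707, 0.034]
wrist_force: [0.6, 0.9, 0.2]
finger_gap: 0.0282
```

```bash
python3 to.py 0.60 -0.235 0.27 -0.12
```

```text
turn [ 0.216 -0.001 -0.001] shift [ 0.1165 -0.0155 -0.0023]
tcp [ 0.6009 -0.2194  0.3865] yaw 0.096 j [-0.48  0.48  0.65  1.74  0.    1.  ] F [0.6 0.9 0.2] gap 0.0282 t 8.15 0.011
```

Emit:
{"name": "step_arm", "arguments": {"moves": [[[0.1,0,0,0.04,-0.02,0,1],[0.216,0,0,0.08,-0.045,0.009,1],[0.216,0,0,0.116,-0.07,0.017,1],[0.216,0,0,0.116,-0.07,0.017,1],[0.216,0,0,0.116,-0.07,0.017,1],[0.216,0,0,0.116,-0.07,0.017,1],[0.216,0,0,0.116,-0.07,0.017,1]]]}}

```text
clock: 8.85
tcp_pos: [0.625, -0.2867, 0.2727]
orientation: [0.706, 0.042, 0.705, -0.042]
wrist_force: [1.2, -0.3, -0.3]
finger_gap: 0.0853
```

```bash
python3 - <<'E'
from fit import *
np.set_printoptions(precision=4,suppress=True)
M=c2w('wrist');p,d=env.read_camera('wrist');save('w4.png',p);W=cloud('wrist',d,M)
print(env.get_state()['tcp_pos'],toolT()[:3,:3])
m=(W[...,0]>.56)&(W[...,0]<.68)&(W[...,1]>-.29)&(W[...,1]<-.15)&(W[...,2]>.036)&(W[...,2]<.07)
P=W[m];print(len(P),cyl(P));print(np.median(W[...,2][abs(W[...,2])<.01]))
E
python3 to.py 0.618 -0.218 0.12 -0.12
```

```text
[ 0.625  -0.2867  0.2727] [[ 0.0019  0.1181  0.993 ]
 [-0.001   0.993  -0.1181]
 [-1.     -0.0008  0.002 ]]
2686 (array([ 0.619 , -0.2152]), np.float64(1.4456479505726318), np.float64(0.06844467399727705), np.float64(-0.0017009287878420527), np.float64(0.0006057187691902272))
-0.0014574557214104
turn [0.002 0.002 0.001] shift [ 0.1527  0.0675 -0.0154]
tcp [ 0.625  -0.2867  0.2727] yaw -0.118 j [-0.55  0.55  0.48  1.5   0.    1.14] F [-0.5  0.2  0.9] gap 0.0854 t 8.9 0.011
```

View pics/w4.png

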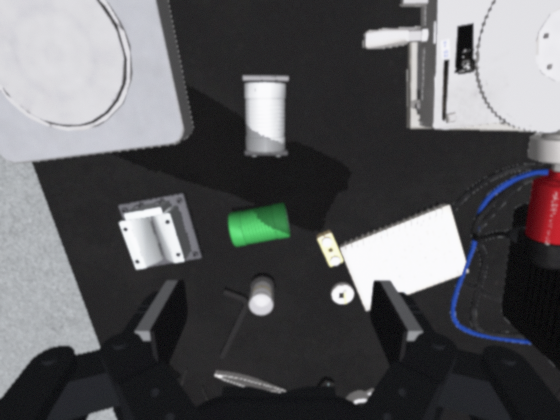

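```bash
cat > vb.py <<'E'
from h import *
from scipy.optimize import minimize
def model(q,P):
    a=q[2]; c,s=np.cos(a),np.sin(a); dx=P[:,0]-q[0]; dy=P[:,1]-q[1]
    x=np.abs(c*dx+s*dy); y=-s*dx+c*dy
    z=np.zeros(len(P)); z[(x<.043)&(abs(y)<.046)]=.01
    b=(x<.032)&(abs(y)<.032); z[b]=np.where(x[b]<.018,.0229+x[b],.041)
    z[(x<.023)&(y>=.032)&(y<.041)]=.04
    return z
def fitv(W,q0=(.464,-.342,.055)):
    m=(abs(W[...,0]-.464)<.085)&(abs(W[...,1]+.342)<.07)&(W[...,2]>-.02)&(W[...,2]<.06); P=W[m]
    P=P-[0,0,0]
    f=lambda q: np.minimum(abs(model(q,P)-P[:,2]),.012).mean()*1e3
    best=None
    for da in (-.05,0,.05):
      for dx in (-.004,.004):
        q=np.array(q0)+[dx,0,da]; sim=np.vstack([q,q+[.006,0,0],q+[0,.006,0],q+[0,0,.06]])
        r=minimize(f,q,method='Nelder-Mead',options=dict(initial_simplex=sim,xatol=1e-5,fatol=1e-5))
        if best is None or r.fun<best.fun: best=r
    return best.x,best.fun,len(P)
E
python3 - <<'E'
from vb import *
np.set_printoptions(precision=4,suppress=True)
for n in ['top','side']:
    z=np.load(f'pics/{n}0.npz'); print(n,fitv(cloud(n,z['d'],(z['K'],z['T']))))
M=c2w('wrist');p,d=env.read_camera('wrist');W=cloud('wrist',d,M); print('wrist',fitv(W))
m=(abs(W[...,0]-.585)<.04)&(abs(W[...,1]+.44)<.04)&(W[...,2]>.03); print('obj',W[m].min(0),W[m].max(0))
E
```

```text
top (array([ 0.4626, -0.3436,  0.0638]), np.float64(2.127914897392314), 2389)
side (array([ 0.4622, -0.3463,  0.0679]), np.float64(2.8934968733041124), 2526)
wrist (array([ 0.4632, -0.3429,  0.0646]), np.float64(1.8592187411936645), 12399)
obj [ 0.5696 -0.4556  0.0301] [ 0.6006 -0.4233  0.0557]
```

Emit:
{"name": "step_arm", "arguments": {"moves": [[[0.006,0,0,0,0.04,-0.007,1],[0.006,0,0,0.03,0.07,-0.0145,1],[0.006,0,0,0.07,0.07,-0.0145,1],[0.006,0,0,0.11,0.07,-0.0145,1],[0.006,0,0,0.14,0.07,-0.0145,1],[0.006,0,0,0.14,0.07,-0.0145,1],[0.006,0,0,0.14,0.07,-0.0145,1],[0.006,0,0,0.14,0.07,-0.0145,1]]]}}

```text
clock: 9.75
tcp_pos: [0.6206, -0.2163, 0.1354]
orientation: [0.708, 0.043, 0.704, -0.045]
wrist_force: [0.8, -0.3, 0.8]
finger_gap: 0.085
```

```bash
python3 - <<'E'
from vb import *; from fit import *
np.set_printoptions(precision=4,suppress=True)
M=c2w('wrist');p,d=env.read_camera('wrist');save('w5.png',p);W=cloud('wrist',d,M)
m=(W[...,0]>.585)&(W[...,0]<.655)&(W[...,1]>-.29)&(W[...,1]<-.15)&(W[...,2]>.036)&(W[...,2]<.06)
P=W[m];print(len(P),cyl(P));
E
python3 to.py 0.619 -0.2155 0.031 -0.124
```

```text
5274 (array([ 0.6192, -0.2142]), np.float64(1.4454210896775295), np.float64(0.06919136543462487), np.float64(-0.0016958262942728022), np.float64(0.0008378893030738887))
turn [-0.     0.006  0.002] shift [ 0.1045  0.001  -0.0025]
tcp [ 0.6207 -0.2165  0.1355] yaw -0.124 j [-0.46  0.51  0.08  1.13 -0.    1.24] F [ 0.1 -0.6  0. ] gap 0.0851 t 9.8 0.011
```

View pics/w5.png

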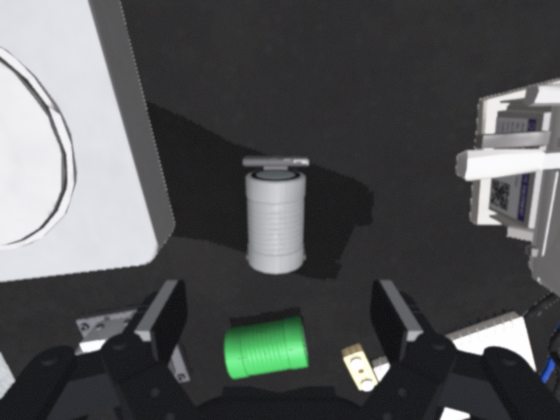

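Emit:
{"name": "step_arm", "arguments": {"moves": [[[0,0.006,0.002,0.03,0.0015,-0.002,1],[0,0.006,0.002,0.06,0.0015,-0.002,1],[0,0.006,0.002,0.08,0.0015,-0.002,1],[0,0.006,0.002,0.095,0.0015,-0.002,1],[0,0.006,0.002,0.104,0.0015,-0.002,1],[0,0.006,0.002,0.1045,0.0015,-0.002,1],[0,0.006,0.002,0.1045,0.0015,-0.002,1]]]}}

```text
clock: 10.5
tcp_pos: [0.6204, -0.2155, 0.0323]
orientation: [0.706, 0.044, 0.705, -0.044]
wrist_force: [0.2, -0.0, -0.5]
finger_gap: 0.0856
```

```bash
python3 to.py 0.619 -0.215 0.031 -0.124;python3 - <<'E'
from h import *
p,d=env.read_camera('wrist');save('w6.png',p)
E
```

```text
turn [-0.001  0.002  0.001] shift [ 0.0013  0.0003 -0.0015]
tcp [ 0.6204 -0.2155  0.0323] yaw -0.125 j [-0.46  0.59 -0.05  0.93 -0.    1.24] F [ 0.2 -0.  -0.5] gap 0.0856 t 10.5 0.011
```

View pics/w6.png

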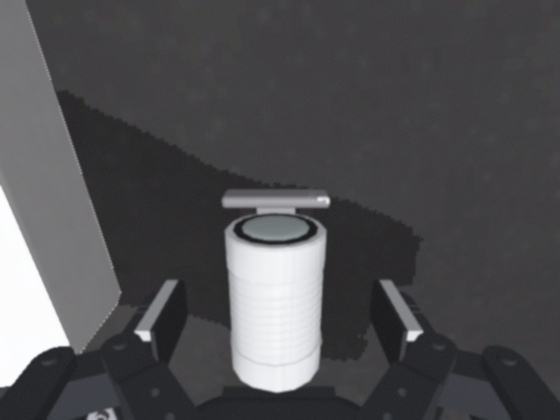

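Emit:
{"name": "step_arm", "arguments": {"force": 45, "moves": [[[0,0.002,0,0.001,0,-0.001,0.6],[0,0.002,0,0.001,0,-0.001,0.4],[0,0.002,0,0.001,0,-0.001,0.2],[0,0.002,0,0.001,0,-0.001,0.2],[0,0.002,0,0.001,0,-0.001,0.2],[0,0.002,0,0.001,0,-0.001,0.2],[0,0.002,0,0.001,0,-0.001,0.2]]]}}

```text
clock: 11.25
tcp_pos: [0.6191, -0.2155, 0.0325]
orientation: [0.706, 0.043, 0.706, -0.045]
wrist_force: [-2.6, 0.7, 6.3]
finger_gap: 0.0414
```

```bash
python3 to.py 0.619 -0.215 0.031 -0.124;python3 - <<'E'
from h import *
p,d=env.read_camera('wrist');save('w7.png',p)
E
```

```text
turn [-0.001  0.     0.002] shift [ 0.0015  0.0005 -0.0002]
tcp [ 0.6191 -0.2155  0.0325] yaw -0.125 j [-0.46  0.59 -0.05  0.93 -0.    1.24] F [-2.6  0.7  6.3] gap 0.0414 t 11.25 0.011
```

View pics/w7.png

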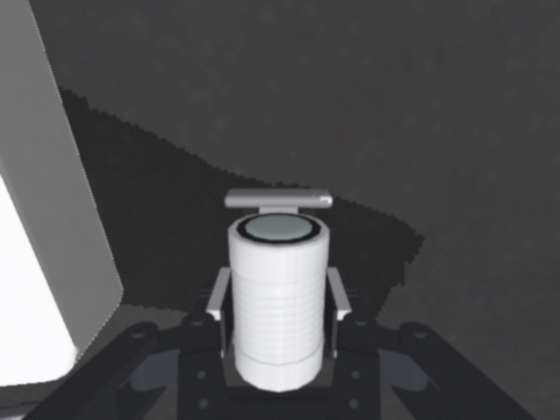

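Run:
```python
from h import *
np.set_printoptions(precision=4,suppress=True)
M=c2w('wrist');p,d=env.read_camera('wrist')
K,_=M; T=np.array(env.get_calibration('wrist')['T_tool_cam'])
v,u=np.mgrid[:420,:560]; C=np.stack([(u-K[0,2])/K[0,0]*d,(v-K[1,2])/K[1,1]*d,d],-1)@T[:3,:3].T+T[:3,3]
for v in range(262,362,6):
    print(v,[ (u,C[v,u].round(3).tolist()) for u in (215,222,229,233)])
save('w7c.png',cv2.resize(p[220:400,180:380],(800,720))[:600])
```

```text
262 [(215, [0.033, 0.0, -0.036]), (222, [0.034, 0.0, -0.032]), (229, [0.034, 0.0, -0.028]), (233, [-0.011, 0.023, -0.019])]
268 [(215, [0.034, -0.004, -0.036]), (222, [0.006, 0.011, -0.027]), (229, [0.004, 0.012, -0.023]), (233, [-0.009, 0.02, -0.019])]
274 [(215, [0.033, -0.007, -0.036]), (222, [-0.0, 0.012, -0.026]), (229, [-0.001, 0.012, -0.022]), (233, [-0.008, 0.016, -0.019])]
280 [(215, [0.002, 0.008, -0.029]), (222, [-0.007, 0.013, -0.024]), (229, [-0.006, 0.012, -0.022]), (233, [-0.007, 0.013, -0.02])]
286 [(215, [-0.012, 0.012, -0.027]), (222, [-0.012, 0.012, -0.024]), (229, [-0.011, 0.012, -0.021]), (233, [-0.009, 0.011, -0.019])]
292 [(215, [-0.016, 0.012, -0.026]), (222, [-0.016, 0.012, -0.023]), (229, [-0.013, 0.011, -0.021]), (233, [-0.008, 0.007, -0.02])]
298 [(215, [-0.02, 0.012, -0.025]), (222, [-0.019, 0.012, -0.022]), (229, [-0.015, 0.009, -0.02]), (233, [-0.005, 0.002, -0.02])]
304 [(215, [-0.024, 0.012, -0.024]), (222, [-0.024, 0.012, -0.022]), (229, [-0.015, 0.006, -0.021]), (233, [-0.005, -0.001, -0.021])]
310 [(215, [-0.027, 0.012, -0.024]), (222, [-0.028, 0.0
[... 442 characters left out ...]
]), (233, [0.034, -0.045, -0.028])]
334 [(215, [-0.042, 0.013, -0.021]), (222, [-0.028, 0.001, -0.022]), (229, [-0.019, -0.006, -0.021]), (233, [0.022, -0.039, -0.026])]
340 [(215, [-0.045, 0.013, -0.02]), (222, [-0.028, -0.002, -0.022]), (229, [-0.02, -0.009, -0.021]), (233, [0.017, -0.04, -0.025])]
346 [(215, [-0.047, 0.012, -0.02]), (222, [-0.028, -0.004, -0.022]), (229, [0.035, -0.06, -0.031]), (233, [0.034, -0.058, -0.028])]
352 [(215, [-0.056, 0.018, -0.018]), (222, [-0.028, -0.008, -0.022]), (229, [0.033, -0.062, -0.031]), (233, [0.034, -0.063, -0.028])]
358 [(215, [-0.059, 0.018, -0.018]), (222, [0.034, -0.068, -0.036]), (229, [0.034, -0.068, -0.031]), (233, [0.034, -0.068, -0.029])]
```

View pics/w7c.png

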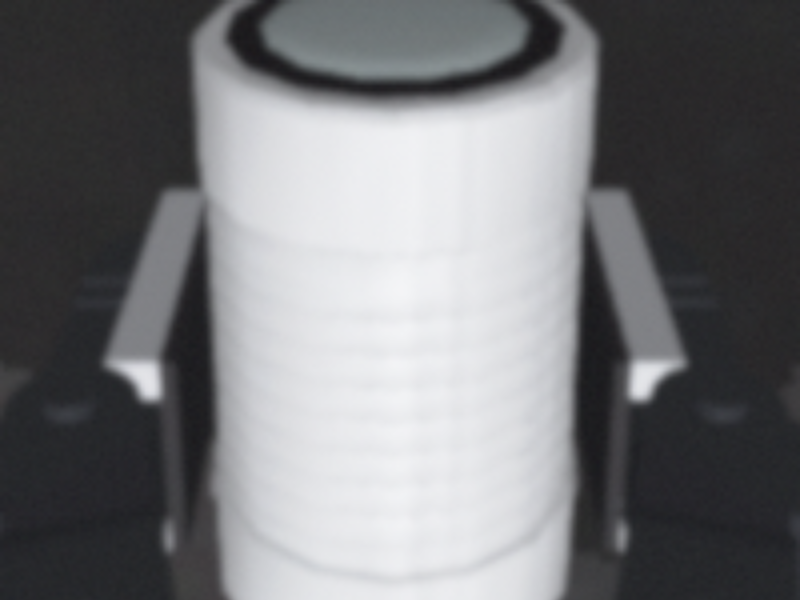

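Emit:
{"name": "step_arm", "arguments": {"force": 60, "moves": [[[0,0,0,0,0,0,0.2],[0,0,0,-0.005,0,0,0.2],[0,0,0,-0.02,0,0,0.2],[0,0,0,-0.04,0,0,0.2],[0,0,0,-0.07,0,0,0.2],[0,0,0,-0.1,0,0,0.2],[0,0,0,-0.11,0,0,0.2],[0,0,0,-0.11,0,0,0.2],[0,0,0,-0.11,0,0,0.2],[0,0,0,-0.11,0,0,0.2]]]}}

```text
clock: 12.35
tcp_pos: [0.618, -0.2148, 0.1403]
orientation: [0.705, 0.044, 0.707, -0.044]
wrist_force: [-0.4, 0.9, -2.2]
finger_gap: 0.0409
```

```bash
python3 - <<'E'
from h import *
M=c2w('wrist');p,d=env.read_camera('wrist');save('w8.png',p)
E
python3 to.py 0.463 -0.354 0.14 0.065
```

```text
turn [-0.19  -0.003  0.   ] shift [ 0.0008 -0.1574 -0.1365]
tcp [ 0.6181 -0.2148  0.1403] yaw -0.125 j [-0.46  0.51  0.09  1.16 -0.    1.24] F [-0.4 -0.1 -1.8] gap 0.0408 t 12.4 0.011
```

View pics/w8.png

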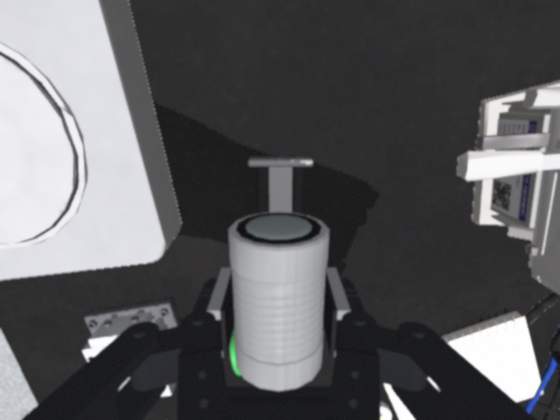

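```bash
cat > bt.py <<'E'
from h import *
from scipy.optimize import least_squares
def bt():
    K=np.array(env.get_calibration('wrist')['mtx']);T=np.array(env.get_calibration('wrist')['T_tool_cam'])
    p,d=env.read_camera('wrist')
    v,u=np.mgrid[:420,:560]; C=np.stack([(u-K[0,2])/K[0,0]*d,(v-K[1,2])/K[1,1]*d,d],-1)@T[:3,:3].T+T[:3,3]
    P=C[(u>236)&(u<322)&(v>225)&(v<385)]
    P=P[(abs(P[:,0]+.01)<.02)&(abs(P[:,2])<.024)&(abs(P[:,1])<.05)]
    P=P[(P[:,0]<-.004)]
    # axis: x=q0+q1*y, z=q2+q3*y
    f=lambda q: np.hypot(P[:,0]-q[0]-q[1]*P[:,1],P[:,2]-q[2]-q[3]*P[:,1])-.0217
    s=least_squares(f,[0,0,0,0],loss='soft_l1',f_scale=.001)
    top=P[(abs(P[:,2]-s.x[2])<.006)]
    return s.x, np.percentile(top[:,1],[0.5,99.5]), abs(s.fun).mean(), len(P), C
if __name__=='__main__':
    q,e,r,n,C=bt(); print('x0,pitch,z0,yawerr',q.round(4),'ends',e.round(4),r.round(5),n)
E
python3 bt.py
```

```text
x0,pitch,z0,yawerr [0.001  0.009  0.0001 0.0006] ends [-0.031   0.0361] 0.00104 12952
```

Emit:
{"name": "step_arm", "arguments": {"moves": [[[-0.05,0,0,0,-0.03,-0.026,0.2],[-0.1,0,0,0,-0.06,-0.052,0.2],[-0.15,0,0,0,-0.09,-0.078,0.2],[-0.19,-0.003,0,0,-0.12,-0.104,0.2],[-0.19,-0.003,0,0,-0.145,-0.125,0.2],[-0.19,-0.003,0,0,-0.158,-0.136,0.2],[-0.19,-0.003,0,0,-0.158,-0.136,0.2],[-0.19,-0.003,0,0,-0.158,-0.136,0.2],[-0.19,-0.003,0,0,-0.158,-0.136,0.2]]]}}

```text
clock: 13.35
tcp_pos: [0.4643, -0.354, 0.1407]
orientation: [0.707, -0.023, 0.707, 0.024]
wrist_force: [0.1, 0.0, -1.4]
finger_gap: 0.0409
```

```bash
python3 to.py 0.4638 -0.355 0.075 0.065
python3 - <<'E'
from vb import *
np.set_printoptions(precision=4,suppress=True)
M=c2w('wrist');p,d=env.read_camera('wrist');save('w9.png',p)
p,d=env.read_camera('side');save('s9.png',p[150:350,100:400].repeat(2,0).repeat(2,1))
E
```

```text
turn [ 0.002  0.    -0.   ] shift [ 0.0657 -0.001  -0.0006]
tcp [ 0.4643 -0.354   0.1407] yaw 0.067 j [-0.79  0.38 -0.11  1.08  0.    0.72] F [ 0.1  0.  -1.4] gap 0.0409 t 13.35 0.011
```

View pics/w9.png

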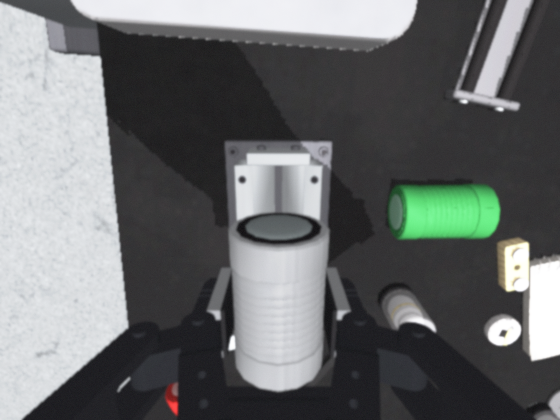

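View pics/s9.png

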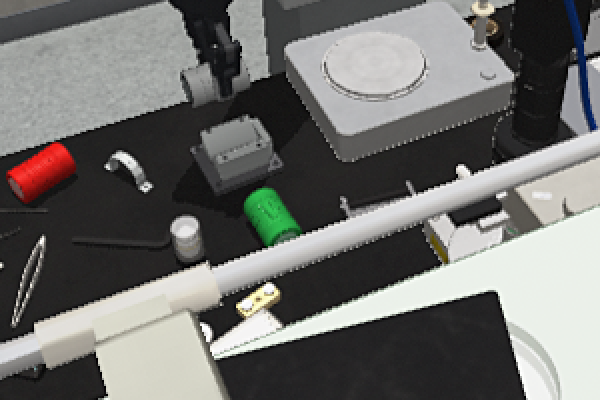

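Run:
```python
from bt import *
np.set_printoptions(precision=4,suppress=True)
q,e,r,n,C=bt(); print(q,e)
z0=env.get_state()['tcp_pos'][2]
# stop column profile: tool y vs height along u=280
for v in range(142,212,3): print(v,[ [round(z0-C[v,u,0],4),round(C[v,u,1],4),round(C[v,u,2],4)] for u in (255,300)])
# groove centre: slope points
for v in (185,192,200,207):
    row=C[v,236:324]; h=z0-row[:,0]; zz=row[:,2]
    m=(h<.039)&(h>.022); l=m&(zz<0); r_=m&(zz>0)
    print(v, 'vertex est', [ (np.median(zz[s]+sg*(h[s]-.0229))).round(4) for s,sg in ((l,1),(r_,-1)) if s.any()], h.min())
```

```text
[0.001  0.0083 0.0003 0.0006] [-0.0311  0.0361]
142 [[np.float64(0.0093), np.float64(0.0556), np.float64(-0.0185)], [np.float64(0.0096), np.float64(0.0557), np.float64(0.0173)]]
145 [[np.float64(0.0088), np.float64(0.0532), np.float64(-0.0185)], [np.float64(0.0088), np.float64(0.0533), np.float64(0.0174)]]
148 [[np.float64(0.0173), np.float64(0.052), np.float64(-0.018)], [np.float64(0.0179), np.float64(0.0521), np.float64(0.0168)]]
151 [[np.float64(0.033), np.float64(0.0519), np.float64(-0.0169)], [np.float64(0.0324), np.float64(0.0518), np.float64(0.0159)]]
154 [[np.float64(0.0407), np.float64(0.0509), np.float64(-0.0164)], [np.float64(0.0385), np.float64(0.0506), np.float64(0.0156)]]
157 [[np.float64(0.0391), np.float64(0.0485), np.float64(-0.0166)], [np.float64(0.0394), np.float64(0.0486), np.float64(0.0156)]]
160 [[np.float64(0.0395), np.float64(0.0464), np.float64(-0.0166)], [np.float64(0.0392), np.float64(0.0464), np.float64(0.0156)]]
163 [[np.float64(0.0392), np.float64(0.0442), np.float64(-0.0167)], [np.float64(0.0395), np.float64(0.0443), np.float64(0.0156)]]
166 [[np.float6
[... 1666 characters left out ...]
]
205 [[np.float64(0.0394), np.float64(0.0127), np.float64(-0.0174)], [np.float64(0.0382), np.float64(0.0123), np.float64(0.0164)]]
208 [[np.float64(0.039), np.float64(0.0102), np.float64(-0.0175)], [np.float64(0.0388), np.float64(0.0102), np.float64(0.0165)]]
211 [[np.float64(0.0392), np.float64(0.0079), np.float64(-0.0175)], [np.float64(0.0387), np.float64(0.0077), np.float64(0.0165)]]
185 vertex est [np.float64(-0.0014), np.float64(0.0008)] 0.008265031578538057
192 vertex est [np.float64(-0.0015), np.float64(0.0011)] 0.0092320442213836
200 vertex est [np.float64(-0.0011), np.float64(0.0008)] 0.008616531635491448
207 vertex est [np.float64(-0.0011), np.float64(0.0008)] 0.008868727686068972
```

Emit:
{"name": "step_arm", "arguments": {"moves": [[[0,0,0,0.025,0,0,0.2],[0,0,0,0.05,0,0,0.2],[0,0,0,0.065,0,0,0.2],[0,0,0,0.075,0,0,0.2],[0,0,0,0.08,0,0,0.2],[0,0,0,0.08,0,0,0.2],[0,0,0,0.08,0,0,0.2],[0,0,0,0.08,0,0,0.2]]]}}

```text
clock: 14.3
tcp_pos: [0.465, -0.3545, 0.0619]
orientation: [0.707, -0.024, 0.706, 0.023]
wrist_force: [-0.2, -0.4, -0.7]
finger_gap: 0.0411
```

```bash
python3 to.py 0.463 -0.348 0.055 0.065
python3 - <<'E'
from h import *
p,d=env.read_camera('wrist');save('w10.png',p)
E
```

```text
turn [0.002 0.001 0.001] shift [ 0.0069  0.0066 -0.0016]
tcp [ 0.465  -0.3545  0.0619] yaw 0.067 j [-0.79  0.44 -0.22  0.9   0.    0.72] F [-0.2 -0.4 -0.7] gap 0.0411 t 14.3 0.011
```

View pics/w10.png

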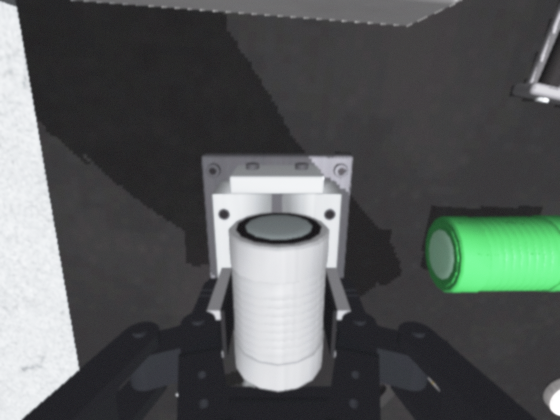

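Emit:
{"name": "step_arm", "arguments": {"moves": [[[0,0,0,0.003,0,-0.0005,0.2],[0,0,0,0.005,0,-0.0005,0.2],[0,0,0,0.006,0,-0.0005,0.2],[0,0,0,0.006,0,-0.0005,0.2],[0,0,0,0.006,0,-0.0005,0.2]]]}}

```text
clock: 14.85
tcp_pos: [0.4644, -0.3544, 0.0558]
orientation: [0.707, -0.024, 0.706, 0.023]
wrist_force: [-0.8, -0.5, -1.9]
finger_gap: 0.041
```

Still hanging freely; continue in ~1 mm steps.

Emit:
{"name": "step_arm", "arguments": {"moves": [[[0,0,0,0.001,0,0,0.2],[0,0,0,0.0015,0,0,0.2],[0,0,0,0.0015,0,0,0.2]]]}}

```text
clock: 15.15
tcp_pos: [0.4643, -0.3544, 0.0542]
orientation: [0.707, -0.024, 0.706, 0.023]
wrist_force: [0.6, -0.0, -1.5]
finger_gap: 0.041
```

Emit:
{"name": "step_arm", "arguments": {"moves": [[[0,0,0,0.0008,0,0,0.2],[0,0,0,0.0012,0,0,0.2],[0,0,0,0.0012,0,0,0.2]]]}}

```text
clock: 15.45
tcp_pos: [0.4643, -0.3546, 0.0538]
orientation: [0.707, -0.024, 0.706, 0.023]
wrist_force: [-2.2, 1.5, 5.1]
finger_gap: 0.0413
```

Emit:
{"name": "step_arm", "arguments": {"moves": [[[0,0,0,-0.0005,0.001,-0.0005,0.2],[0,0,0,-0.0005,0.003,-0.0005,0.2],[0,0,0,-0.0005,0.0045,-0.0005,0.2],[0,0,0,-0.0005,0.0055,-0.0005,0.2],[0,0,0,-0.0005,0.0055,-0.0005,0.2]]]}}

```text
clock: 15.95
tcp_pos: [0.4635, -0.3488, 0.0541]
orientation: [0.707, -0.024, 0.706, 0.023]
wrist_force: [0.1, 0.7, -0.7]
finger_gap: 0.0407
```

```bash
python3 to.py 0.463 -0.348 0.0535 0.065
```

```text
turn [0.002 0.001 0.001] shift [ 0.0006  0.0009 -0.0004]
tcp [ 0.4635 -0.3488  0.0541] yaw 0.067 j [-0.78  0.44 -0.25  0.88 -0.    0.72] F [ 0.1  0.7 -0.7] gap 0.0407 t 15.95 0.011
```

Emit:
{"name": "step_arm", "arguments": {"moves": [[[0,0,0,0,0.0006,0,0.2],[0,0,0,0,0.0012,0,0.2],[0,0,0,0,0.0016,0,0.2],[0,0,0,0,0.0016,0,0.2]]]}}

```text
clock: 16.35
tcp_pos: [0.4634, -0.3472, 0.0541]
orientation: [0.707, -0.024, 0.706, 0.023]
wrist_force: [0.9, 0.9, -1.6]
finger_gap: 0.0409
```

Emit:
{"name": "step_arm", "arguments": {"moves": [[[0,0,0,0,0.0006,0,0.2],[0,0,0,0,0.0012,0,0.2],[0,0,0,0,0.0015,0,0.2],[0,0,0,0,0.0015,0,0.2]]]}}

```text
clock: 16.75
tcp_pos: [0.4633, -0.3459, 0.0542]
orientation: [0.707, -0.024, 0.706, 0.023]
wrist_force: [0.1, -0.6, -1.8]
finger_gap: 0.041
```

Emit:
{"name": "step_arm", "arguments": {"moves": [[[0,0,0,0,0.0006,0,0.2],[0,0,0,0,0.001,0,0.2],[0,0,0,0,0.001,0,0.2]]]}}

```text
clock: 17.05
tcp_pos: [0.4633, -0.3458, 0.0544]
orientation: [0.707, -0.025, 0.706, 0.022]
wrist_force: [-0.8, -4.1, -2.3]
finger_gap: 0.0408
```

Emit:
{"name": "step_arm", "arguments": {"force": 80, "moves": [[[0,0,0,0,0.001,0,0.2],[0,0,0,0.001,0.001,0,0.2],[0,0,0,0.0018,0.001,0,0.2],[0,0,0,0.0025,0.001,0,0.2],[0,0,0,0.0025,0.001,0,0.2]]]}}

```text
clock: 17.55
tcp_pos: [0.4636, -0.3459, 0.054]
orientation: [0.708, -0.026, 0.706, 0.021]
wrist_force: [-3.9, -3.5, 9.9]
finger_gap: 0.04
```

```bash
python3 to.py 0.463 -0.346 0.0535 0.065; python3 bt.py; python3 to.py 0.463 -0.346 0.0535 0.065
```

```text
turn [0.001 0.002 0.006] shift [ 0.0005 -0.     -0.0006]
tcp [ 0.4636 -0.3459  0.054 ] yaw 0.066 j [-0.78  0.44 -0.26  0.87 -0.    0.73] F [-3.9 -3.5  9.9] gap 0.04 t 17.55 0.011
x0,pitch,z0,yawerr [0.0011 0.0046 0.0002 0.    ] ends [-0.0314  0.0361] 0.00104 12947
turn [0.001 0.002 0.006] shift [ 0.0004 -0.0001 -0.0006]
tcp [ 0.4636 -0.3459  0.0539] yaw 0.066 j [-0.78  0.44 -0.26  0.87 -0.    0.73] F [-3.7 -3.1 10.5] gap 0.0404 t 17.6 0.011
```

Emit:
{"name": "step_arm", "arguments": {"moves": [[[0,0,0,0.002,0.0013,-0.0008,0.2],[0,0,0,0.0026,0.0014,-0.0013,0.2],[0,0,0,0.0032,0.0015,-0.0015,0.2],[0,0,0,0.0032,0.0015,-0.0015,0.2],[0,0,0,0.0032,0.0015,-0.0015,0.2]]]}}

```text
clock: 18.1
tcp_pos: [0.4635, -0.3459, 0.0538]
orientation: [0.709, -0.027, 0.705, 0.02]
wrist_force: [-1.6, -2.5, 14.3]
finger_gap: 0.0403
```

```bash
python3 to.py 0.463 -0.346 0.0535 0.065; python3 bt.py; python3 to.py 0.463 -0.346 0.0535 0.065
```

```text
turn [0.001 0.006 0.01 ] shift [ 0.0003 -0.     -0.0005]
tcp [ 0.4635 -0.3459  0.0538] yaw 0.066 j [-0.78  0.43 -0.26  0.86 -0.    0.73] F [-1.6 -2.5 14.3] gap 0.0403 t 18.1 0.011
x0,pitch,z0,yawerr [ 0.0011  0.0009  0.0002 -0.0005] ends [-0.0313  0.036 ] 0.00108 12944
turn [0.001 0.006 0.01 ] shift [ 0.0004 -0.     -0.0005]
tcp [ 0.4635 -0.3459  0.0539] yaw 0.066 j [-0.78  0.43 -0.26  0.86 -0.    0.73] F [-3.  -1.2 14.8] gap 0.0403 t 18.15 0.011
```

Emit:
{"name": "step_arm", "arguments": {"moves": [[[0,0,0,0.0035,0.002,-0.0016,0.2],[0,0,0,0.004,0.0025,-0.0018,0.2],[0,0,0,0.0044,0.0027,-0.002,0.2],[0,0,0,0.0044,0.0027,-0.002,0.2],[0,0,0,0.0044,0.0027,-0.002,0.2]]]}}

```text
clock: 18.65
tcp_pos: [0.4635, -0.346, 0.0538]
orientation: [0.711, -0.029, 0.703, 0.018]
wrist_force: [-2.2, -2.1, 20.7]
finger_gap: 0.0403
```

```bash
python3 to.py 0.463 -0.346 0.0535 0.065
python3 - <<'E'
from bt import *
from vb import *
np.set_printoptions(precision=4,suppress=True)
q,e,r,n,C=bt(); print(q,e)
p,d=env.read_camera('wrist');save('w11.png',p)
for v in range(150,215,4): print(v,C[v,255],C[v,300])
p,d=env.read_camera('side');save('s11.png',p[150:350,100:400].repeat(2,0).repeat(2,1))
W=cloud('side',d);m=(abs(W[...,0]-.463)<.06)&(abs(W[...,1]+.385)<.03)&(W[...,2]>.04)&(W[...,2]<.08);print(W[m].max(0) if m.any() else 0)
p,d=env.read_camera('top');save('t11.png',p)
E
```

```text
turn [0.001 0.011 0.017] shift [ 0.0003 -0.     -0.0005]
tcp [ 0.4635 -0.346   0.0538] yaw 0.066 j [-0.78  0.43 -0.27  0.85 -0.    0.73] F [-2.2 -2.1 20.7] gap 0.0403 t 18.65 0.011
[ 0.0011 -0.0048  0.0002 -0.0012] [-0.0315  0.036 ]
150 [ 0.0534  0.0601 -0.013 ] [0.0539 0.0601 0.0123]
154 [ 0.0541  0.0578 -0.0131] [0.0554 0.0576 0.0125]
158 [ 0.0547  0.0554 -0.0132] [0.0548 0.0555 0.0125]
162 [ 0.0532  0.0534 -0.0131] [0.0545 0.0532 0.0125]
166 [ 0.0541  0.051  -0.0132] [0.0549 0.0508 0.0126]
170 [ 0.0499  0.0495 -0.013 ] [0.0489 0.0497 0.0123]
174 [ 0.0437  0.0485 -0.0126] [0.0446 0.0483 0.012 ]
178 [ 0.0438  0.0463 -0.0126] [0.0437 0.0463 0.012 ]
182 [ 0.0301  0.0473 -0.0117] [0.0302 0.0473 0.0112]
186 [ 0.0282  0.0457 -0.0116] [0.0293 0.0454 0.0111]
190 [ 0.0266  0.044  -0.0115] [0.0265 0.0441 0.011 ]
194 [ 0.0183  0.0442 -0.0109] [0.0196 0.0439 0.0106]
198 [ 0.015   0.0432 -0.0107] [0.0138 0.0436 0.0102]
202 [ 0.0129  0.0419 -0.0106] [0.0148 0.0413 0.0103]
206 [ 0.0139  0.0397 -0.0107] [0.0146 0.0395 0.0104]
210 [ 0.0143  0.0375 -0.0108] [0.0133 0.0379 0.0103]
214 [ 0.014   0.0356 -0.0108] [0.0132 0.036  0.0104]
[ 0.5    -0.3551  0.08  ]
```

View pics/w11.png

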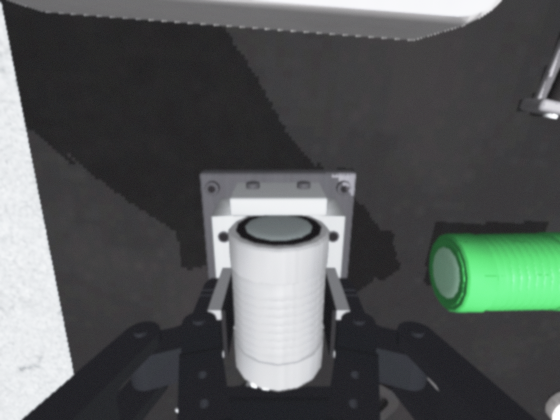

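View pics/s11.png

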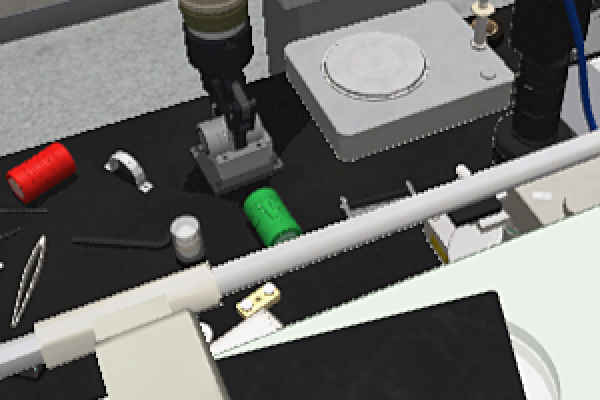

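View pics/t11.png

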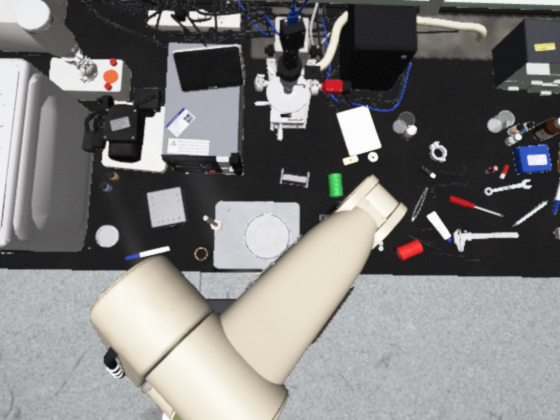

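Run:
```python
from bt import *
T=toolT(); q,*_=bt(); d=T[:3,:3]@np.array([q[1],1,q[3]]); print('axis',(d/np.linalg.norm(d)).round(4), 'ctr',(T[:3,:3]@[q[0],.001,q[2]]+T[:3,3]).round(4)); s=env.get_state(); print(s['wrist_force'],s['ft_torque'])
```

```text
axis [-0.0664  0.9977 -0.0121] ctr [ 0.4637 -0.3449  0.0527]
[-2.65321244 -2.00750468 20.21779221] [-0.30896484  0.7939493  -0.0008103 ]
```

Run:
```python
from h import *
p,d=env.read_camera('wrist');p,d=env.read_camera('wrist')
s=env.get_state();print(s['tcp_pos'],s['wrist_force'],s['finger_gap'],s['clock']); print(env.hand_in())
```

```text
[ 0.46350467 -0.3459076   0.05381853] [-3.31588936 -2.75319321 20.58598219] 0.04059361095785743 19.0
the job is handed in; nothing more can be done
None
```

I shut the case lid, then moved the bare-aluminium barrel from its rest into the V-block groove. I handed in at 19.0 s of the 58 s, with the arm still holding it there.

- **Lid:** after I lifted off, it stayed shut. The wrist camera measured its top face flat to 0.003 rad, 54–55 mm above the bench. The press peaked at a reading of about 39 N, more than the 8–12 N needed and close to the 40 N limit.
- **Barrel:** it is pressed down with about 20 N and gripped at 80 N. The readings held steady over the last 0.35 s. Seen from the wrist camera, its end is flush against the end stop.
- **Objective:** it was still standing in the last side view, and the green and red look-alikes were not touched.

**Checks that disagreed slightly:**
- The camera fit put the barrel axis at 52.7 mm instead of 54 mm and tilted by 0.012 rad. An offset of similar size showed while the barrel was held free, so I put it down to calibration.
- The tool leans about 1 degree under the push.
- The sideways push on the end stop is light, about 2–3 N.

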